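Load the tool dryer with weighted pastry tampers

ROBOT

A 7-joint arm with a two-finger parallel gripper is mounted at the origin on the work surface. World frame = base frame: x ahead of the robot, y to its left, z up, the work surface at z = 0. Lengths are in m, angles in rad, forces in N, time in s.
With the tool pointing down it reaches from about 0.35 to 0.9 m from the base axis. Payload 8.1 kg.
Tool frame: the origin (TCP) lies between the finger pads; the fingertips stand arm.tcp_to_tips ahead of it and the grasp point (between the pads) lies 8 mm behind it (arm.tcp_to_tips is the distance from the TCP to the fingertips, in m); z points along the fingers, y is the line along which they close (so a half turn about z gives the same grasp; the last joint's range is limited). The gripper opens to 92 mm and grips with 3 to 60 N. Pads are 19 mm wide; open, the fingers measure 130 mm over their backs; the gripper's body (75 mm by 190 mm) begins 47 mm behind the grasp point.
Start: joints at [1.144, 0.434, 0.025, 1.573, -0.012, 1.134, -0.075], TCP at [0.199, -0.593, 0.238] pointing down, gripper open.
Joint ranges: [-2.62, 2.62], [-0.44, 2.09], [-1.27, 1.32], [0.08, 2.57], [-1.32, 4.46], [0.12, 2], [-2.74, 2.74]. Speed limits (rad/s): [2.22, 2.22, 3.01, 3.01, 3.14, 3.14, 3.14].

INTERFACE

Orientations are given as a 3x3 rotation matrix whose columns are the frame's x, y, z axes.
In Python, from bench import arm, eyes gives the robot as it stands.
- The arm moves only by the shell command python3 -m jog 'ROWS' [FORCE]. ROWS is JSON, a list that holds one entry, the list of rows, each a list of 7 numbers: the shift along the tool's x, y, z each as a share of 400 mm, from -1 to 1, then the turn, a rotation vector about the tool's x, y, z each as a share of pi rad, from -1 to 1, then the closure, from 0 (fully open) to 1 (shut). In form: [[[tx, ty, tz, wx, wy, wz, grip], ...]]. A call has 1 to 10 rows; each row is the pose to reach, as a shift and turn from the pose commanded when the call began, along the tool's axes at that moment, turning the shorter way round; what a row does not reach only later rows make up. A row lasts 1/12 s, in which the tool goes at most 41.7 mm and 7.16 degrees, less where a joint would pass 70% of its speed; a pose out of reach is approached as far as the arm can. A call with a number of a shift or a turn outside -1 to 1 is refused whole. A call with a gripper value outside its range is refused whole. The fingers move at their own pace and stop on an object; FORCE is the grip in N (left out, the last holds). Time passes only in rows, so rows that repeat a pose let the fingers close. It gives the time, the measured TCP pose, the force, the opening and the grip force at its end, in the units of the state.
- arm.state(): the state, without advancing time (a new reading comes with each control period).
- eyes.capture(name): name is "scene" or "top" or "wrist"; returns a dict with "frame" (384x512x3 uint8, red, green, blue), "z_map" (384x512 float32, m along the optical axis (not along the pixel's ray), 0 where there is no reading), "camera_matrix" (3x3 intrinsics, pixels), "xyz" and "orientation" of the camera in the world. Camera axes: x right, y up, looking along -z (the intrinsics and any distortion apply to the point x, -y, -z); pixel columns grow to the right and rows downward; lengths in m; the calibration is good to about 2 mm. The wrist camera is an equidistant fisheye: a pixel r from the principal point sees the ray r / f radians off the axis. A picture is of the moment at which its call begins.
- arm.hand_in(): hands the job in; it is judged then, once.
The state is a dict: "t": time; "joint_positions": joint angles; "dq": joint speeds; "joint_efforts": joint torques, N m; "tool_pos": TCP position; "eef_rot": TCP orientation; "force": force on the tool from outside, world axes, zero at the start; "wrist_torque": the same for the moment, N m; "gripper_width": opening from 0.0 (shut) to 1.0 (fully open); "grip_force": force on a finger pad.
Only numpy, scipy, OpenCV 4.12 (cv2) and the standard library are available. Lean on these libraries where they do the work, as an engineer would, in place of code of your own. Each camera call takes 0.05 s, during which the arm holds its last target. There are 200 camera calls.

TASK

Get the washed tampers ready to dry: drag the dryer's flat plate all the way out to its front stop by pressing on it, then stand every blue tamper upright on the plate, weighted end down (the ends look alike, so lift each one to feel which end sags), and once all stand and are let go, set the blower lever to its green mark at 60 degrees from off. Leave the other things on the bench where they are.

Things in the scene. Friction and masses are not known exactly. Their poses are not given: they have to be found in the camera images.
- tamper1: double-ended tamper 150 mm long, about 0.4 kg: a blue block at each end (30 mm long, 36 x 36 mm square), a white 18 mm shaft and a blue 36 mm ball at mid-length. Origin at the ball's centre, x along the shaft; it starts lying flat on the table, origin 18 mm up. A steel slug hidden in one end block puts its centre of mass about 40 mm from the middle; which end differs between tampers. May be absent
- tamper1_a (a point): centre of this tamper's end face at +75 mm along its x. Pinched lightly (5 to 10 N) by the ball and raised a little, the tamper turns freely about the line between the fingers and its heavy end sags
- tamper1_b (a point): centre of this tamper's end face at -75 mm along its x. Pinched lightly by its light end block and lifted clear, the tamper swings until it hangs nearly straight down, heavy end lowest
- tamper2: double-ended tamper 150 mm long, about 0.4 kg: a blue block at each end (30 mm long, 36 x 36 mm square), a white 18 mm shaft and a blue 36 mm ball at mid-length. Origin at the ball's centre, x along the shaft; it starts lying flat on the table, origin 18 mm up. A steel slug hidden in one end block puts its centre of mass about 40 mm from the middle; which end differs between tampers. May be absent
- tamper2_a (a point): centre of this tamper's end face at +75 mm along its x. Pinched lightly (5 to 10 N) by the ball and raised a little, the tamper turns freely about the line between the fingers and its heavy end sags
- tamper2_b (a point): centre of this tamper's end face at -75 mm along its x. Pinched lightly by its light end block and lifted clear, the tamper swings until it hangs nearly straight down, heavy end lowest
- tamper3: double-ended tamper 150 mm long, about 0.4 kg: a blue block at each end (30 mm long, 36 x 36 mm square), a white 18 mm shaft and a blue 36 mm ball at mid-length. Origin at the ball's centre, x along the shaft; it starts lying flat on the table, origin 18 mm up. A steel slug hidden in one end block puts its centre of mass about 40 mm from the middle; which end differs between tampers. May be absent
- tamper3_a (a point): centre of this tamper's end face at +75 mm along its x. Pinched lightly (5 to 10 N) by the ball and raised a little, the tamper turns freely about the line between the fingers and its heavy end sags
- tamper3_b (a point): centre of this tamper's end face at -75 mm along its x. Pinched lightly by its light end block and lifted clear, the tamper swings until it hangs nearly straight down, heavy end lowest
- tamper4: double-ended tamper 150 mm long, about 0.4 kg: a blue block at each end (30 mm long, 36 x 36 mm square), a white 18 mm shaft and a blue 36 mm ball at mid-length. Origin at the ball's centre, x along the shaft; it starts lying flat on the table, origin 18 mm up. A steel slug hidden in one end block puts its centre of mass about 40 mm from the middle; which end differs between tampers. May be absent
- tamper4_a (a point): centre of this tamper's end face at +75 mm along its x. Pinched lightly (5 to 10 N) by the ball and raised a little, the tamper turns freely about the line between the fingers and its heavy end sags
- tamper4_b (a point): centre of this tamper's end face at -75 mm along its x. Pinched lightly by its light end block and lifted clear, the tamper swings until it hangs nearly straight down, heavy end lowest
- dryer: fixed warm-air drying station. Origin on the table; x points away from the robot's side, towards the hood. Aluminium base from x = -115 to +240 mm, 260 mm wide, with 22 mm high side rails (inner faces 118 mm from the middle); white hood from x = +70 to +240 mm, 210 mm wide, top 85 mm above the table; the lever stands on it
- plate (a joint): dark flat drip plate sliding along the station: m pulled out towards station -x, 0 = fully in, 0.10 = front stop; starts at 0 to 0.03. No handle: its front strip shows before the hood, to be pressed from above and dragged. It resists with about 2.5 N and stays where it is left; pressing with about 8 N is enough
- plate_top (a point): centre of the plate's top face, 24 mm above the table; axes as the station's; plate 220 mm in x, 232 mm in y, 8 mm thick. Fully in, this point is at station x = +100 mm; fully out at 0, and then the plate from x = -110 to +70 mm lies clear of the hood
- blower (a joint): red-knobbed blower lever on the hood: rad from its off stop, where it leans 0.80 rad from upright towards station -x; grows as it swings over to station +x, up to 1.6. Green mark at 1.05 rad (60 degrees), 0.25 rad past upright. Stays where left, moves with about 1 N at the knob; starts at 0 to 0.35
- blower_tip (a point): centre of the lever's round red knob, 26 mm in diameter, 70 mm from the pivot
- blower_pivot (a point): pivot of the lever, 107 mm above the table; hinge along the station's y. Beside the lever, 22 mm to either side, white dials of 40 mm radius carry a green mark (60 degrees) and black marks at the stops
- shaker: white sugar shaker, 60 mm diameter, 110 mm tall; bystander
- cutter: steel ring cutter, 70 mm diameter, 40 mm tall; bystander
- nozzle: steel piping nozzle, cone of 32 mm diameter, 45 mm tall; bystander
- tub: white bowl, 110 mm diameter, 70 mm tall; bystander
- jar: amber glass jar, 66 mm diameter, 100 mm tall; bystander
- ramekin: small white ramekin, 64 mm diameter, 40 mm tall; bystander
Mind the look-alikes: they are no part of the job. Leave any pink or red look-alike of the tamper1 alone.

How it is judged:
By the outcome, as a careful person would: the job done as asked, in the order asked, and still so for the second after the job is handed in, with the robot touching nothing.
Of tamper1, tamper2, tamper3, tamper4 only 2 to 3 are there at a start; the rules pass over those that are not, and their reading is None.
At some moment in a run one of tamper1, tamper2, tamper3, tamper4 may be knocked a few centimetres aside while the robot is not near it.
It also fails if it takes over 210 s, if anything falls off the work surface, if the arm or the gripper's body presses on something with over 40 N, if the wrist force passes 120 N, or if a joint passes its speed limit or range.

## Working session

There is one attempt and no reset: what is moved stays moved. The work goes in short steps, Python scripts to look and compute and a shell command to move; the robot and the scene stay as the last step left them, time stands still between calls to the robot, and variables do not carry over. Pictures are saved under pics/ and viewed, at most 14 in all, crops included, and the job is handed in when it is done.

```bash
ls; mkdir -p pics; cat > h.py <<'E'
import numpy as np, cv2
from bench import arm, eyes
def snap(name, fn=None):
    c=eyes.capture(name)
    if fn: cv2.imwrite('pics/'+fn, c['frame'][:,:,::-1])
    return c
def cloud(c):
    K=np.array(c['camera_matrix']); z=c['z_map']; v,u=np.mgrid[:z.shape[0],:z.shape[1]]
    P=np.stack([(u-K[0,2])/K[0,0]*z,-(v-K[1,2])/K[1,1]*z,-z],-1)
    return P@np.array(c['orientation']).T+np.array(c['xyz'])
E
python3 - <<'E'
from h import *
t=snap('top'); s=snap('scene')
a=np.hstack([t['frame'],s['frame']])
cv2.imwrite('pics/t0.png',cv2.resize(t['frame'],(800,600))[:,:,::-1]);cv2.imwrite('pics/s0.png',s['frame'][:,:,::-1])
np.savez('/tmp/t0.npz',**{k:np.array(v) for k,v in t.items()})
print(t['camera_matrix'],t['xyz'],t['orientation']);print(arm.state(),arm.tcp_to_tips)
E
```

```text
pics
[[411.83319134   0.         268.17545455]
 [  0.         411.83319134 190.13696491]
 [  0.           0.           1.        ]] [ 0.29558763 -0.03390215  1.36895887] [[ 0.01875484  0.98703724 -0.15939176]
 [-0.99980492  0.01752686 -0.0091066 ]
 [-0.00619491  0.15953146  0.98717341]]
{'t': 0.1, 'joint_positions': array([ 1.14442147,  0.43516174,  0.02496591,  1.57399857, -0.01160144,
        1.13399485, -0.07506122]), 'dq': array([ 4.57004802e-04, -1.24675269e-03,  2.12579182e-05, -3.41129189e-03,
       -5.08110491e-04, -4.00579097e-04, -7.19057847e-04]), 'joint_efforts': array([ 2.28251905e-03, -6.69136763e+01,  9.87587571e-01, -3.15149260e+01,
       -6.05366193e-02,  3.74226097e-02, -4.29685684e-06]), 'tool_pos': array([ 0.19865838, -0.59212391,  0.23702103]), 'eef_rot': array([[ 9.48048875e-01,  3.18124202e-01, -5.67455416e-04],
       [ 3.18124684e-01, -9.48047994e-01,  1.29899712e-03],
       [-1.24732547e-04, -1.41203433e-03, -9.99998995e-01]]), 'force': array([0.18324121, 0.31097813, 0.32744949]), 'wrist_torque': array([ 0.0059838 ,  0.01454664, -0.01088604]), 'grip_force': 0.0, 'gripper_width': 0.9982923848623353} 0.011
```

View pics/t0.png

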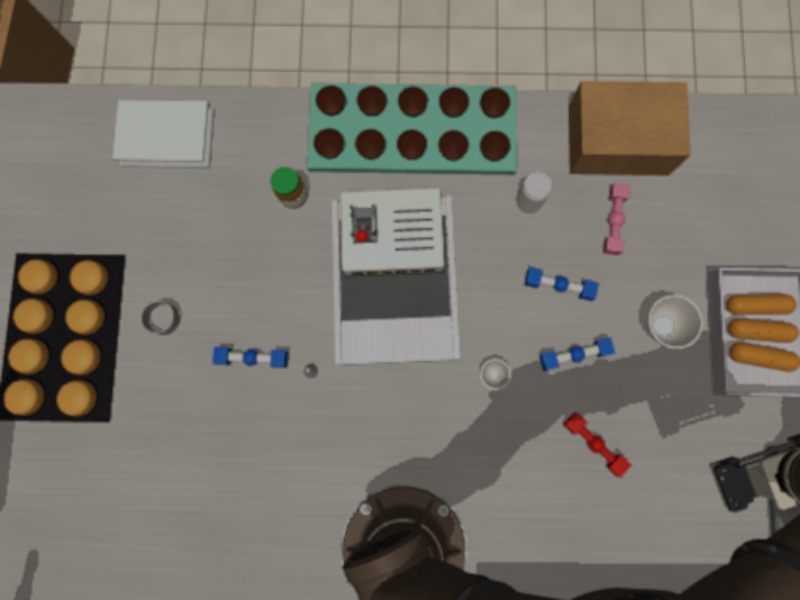

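View pics/s0.png

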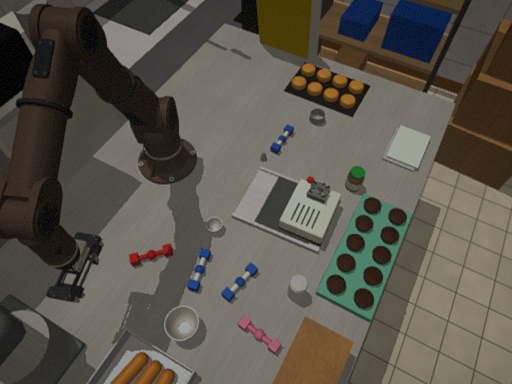

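The top view shows three blue tampers: about (562,284) and (577,353) on the right, (250,357) on the left. The dryer is at about (395,275) with the lever knob at (361,236); the red and pink look-alikes are separate.

```bash
cat >> h.py <<'E'
def tampers(c,P=None):
    P=cloud(c) if P is None else P
    h=cv2.cvtColor(c['frame'],cv2.COLOR_RGB2HSV)
    m=((h[...,0]>100)&(h[...,0]<130)&(h[...,1]>130)&(h[...,2]>50)&(c['z_map']>0)&(P[...,0]>0.1)&(P[...,0]<0.95)&(abs(P[...,1])<.8)).astype(np.uint8)
    n,l,s,ce=cv2.connectedComponentsWithStats(cv2.dilate(m,np.ones((2,2)))); out=[]
    for i in range(1,n):
        k=(l==i)&(m>0)
        if k.sum()>8: out.append((k.sum(),ce[i].round(),P[k].mean(0).round(4),P[k].max(0)[2].round(3)))
    return out
E
python3 - <<'E'
from h import *
c=dict(np.load('/tmp/t0.npz'));P=cloud(c)
for o in tampers(c,P): print(o)
k=512/800
def p(u,v): 
    u,v=int(u*k),int(v*k);return P[v,u].round(4)
for n,q in dict(plateFL=(346,318),plateFR=(446,312),baseFL=(338,361),baseFR=(458,356),railBL=(337,205),railBR=(448,200),hoodFL=(347,268),hoodFR=(438,265),hoodBL=(345,195),hoodBR=(437,193),knob=(361,236),ram=(496,373),noz=(311,370),tub=(675,322)).items(): print(n,p(*q))
h=cv2.cvtColor(c['frame'],cv2.COLOR_RGB2HSV)
hood=(P[...,2]>.075)&(P[...,2]<.095)&(abs(P[...,1])<.25)&(P[...,0]>.4)&(h[...,1]<60)
n,l,s,_=cv2.connectedComponentsWithStats(hood.astype(np.uint8));i=1+s[1:,4].argmax()
print('hood',cv2.minAreaRect(P[l==i][:,:2].astype(np.float32)),s[i])
pl=(P[...,2]>.018)&(P[...,2]<.03)&(h[...,2]<90)&(abs(P[...,1])<.3)&(P[...,0]>.4)&(P[...,0]<.75)
n,l,s,_=cv2.connectedComponentsWithStats(pl.astype(np.uint8));i=1+s[1:,4].argmax()
print('plate',cv2.boxPoints(cv2.minAreaRect(P[l==i][:,:2].astype(np.float32))),s[i])
r=((h[...,0]<6)|(h[...,0]>174))&(h[...,1]>150)&(P[...,2]>.11)&(P[...,0]>.5)&(abs(P[...,1])<.2)
print('knob',r.sum(),P[r].mean(0),P[r].max(0))
E
```

```text
(np.int64(99), array([342., 177.]), array([ 0.5596, -0.261 ,  0.0337]), np.float64(0.043))
(np.int64(65), array([359., 182.]), array([ 0.5468, -0.3199,  0.0308]), np.float64(0.038))
(np.int64(101), array([377., 186.]), array([ 0.5333, -0.3783,  0.0331]), np.float64(0.044))
(np.int64(94), array([387., 222.]), array([ 0.4152, -0.4085,  0.0337]), np.float64(0.042))
(np.int64(98), array([142., 228.]), array([0.3826, 0.3889, 0.0343]), np.float64(0.043))
(np.int64(68), array([370., 227.]), array([ 0.3995, -0.3505,  0.0309]), np.float64(0.039))
(np.int64(68), array([160., 229.]), array([0.3796, 0.3282, 0.0319]), np.float64(0.041))
(np.int64(105), array([179., 230.]), array([0.3785, 0.2674, 0.0349]), np.float64(0.044))
(np.int64(100), array([352., 231.]), array([ 0.3848, -0.2917,  0.0329]), np.float64(0.041))
plateFL [0.4673 0.1333 0.0222]
plateFR [ 0.4847 -0.0776  0.0199]
baseFL [0.375  0.1463 0.0216]
baseFR [ 0.3926 -0.1047  0.0229]
railBL [0.715  0.1637 0.0161]
railBR [ 0.7281 -0.078   0.021 ]
hoodFL [0.5622 0.1262 0.0841]
hoodFR [ 0.5727 -0.0585  0.0803]
hoodBL [0.7171 0.1382 0.0861]
hoodBR [ 0.7259 -0.0531  0.0793]
knob [0.6043 0.0901 0.1764]
ram [ 0.3591 -0.1848  0.0068]
noz [0.357  0.1983 0.0379]
tub [ 0.4717 -0.566   0.0078]
hood ((0.6447938084602356, 0.03725317120552063), (0.1711016595363617, 0.2101813107728958), 3.8909919261932373) [ 218  120   67   54 2925]
plate [[ 0.46178803  0.1432446 ]
 [ 0.47585616 -0.0863257 ]
 [ 0.692644   -0.0730409 ]
 [ 0.6785759   0.1565294 ]] [ 218  138   70   67 1935]
knob 50 [0.60647328 0.09032119 0.1719485 ] [0.62387934 0.1094368  0.18113963]
```

```bash
cat >> h.py <<'E'
from scipy.spatial.transform import Rotation as Ro
O=np.array([.4901,.0273]); YS=np.radians(3.8)
def st(x,y): c,s=np.cos(YS),np.sin(YS); return O+[c*x-s*y,s*x+c*y]
def tost(p): c,s=np.cos(YS),np.sin(YS); d=np.asarray(p)[:2]-O; return np.array([c*d[0]+s*d[1],-s*d[0]+c*d[1]])
def plan(x,y,z,yaw=None):
    """row for tool down at world TCP x,y,z with tool-x yaw (deg)"""
    s=arm.state(); R=s['eef_rot']
    if yaw is None: yaw=np.degrees(np.arctan2(R[1,0],R[0,0]))
    T=Ro.from_euler('z',yaw,degrees=True).as_matrix()@np.diag([1,-1,-1.])
    d=R.T@(np.array([x,y,z])-s['tool_pos'])
    print('row',(d/.4).round(3),(Ro.from_matrix(R.T@T).as_rotvec()/np.pi).round(3),'mm',(d*1e3).round(),'rows>=',int(np.ceil(np.linalg.norm(d)/.0417)))
E
python3 - <<'E'
from h import *
p=st(.025,-.03); print(p); plan(*p,.14,3.8)
E
```

```text
[ 0.51703325 -0.0009772 ]
row [ 1.225 -1.148  0.244] [-0.     0.     0.082] mm [ 490. -459.   98.] rows>= 17
```

```bash
python3 -m jog '[[[0.6,-0.57,0,0,0,0.082,1],[0.6,-0.57,0,0,0,0.082,1],[0.6,-0.57,0,0,0,0.082,1],[0.6,-0.57,0,0,0,0.082,1],[0.6,-0.57,0,0,0,0.082,1],[0.6,-0.57,0,0,0,0.082,1],[0.6,-0.57,0,0,0,0.082,1],[0.6,-0.57,0,0,0,0.082,1],[0.6,-0.57,0,0,0,0.082,1],[0.6,-0.57,0,0,0,0.082,1]]]' 20; python3 -c "
from h import *
p=st(.025,-.03); plan(*p,.14,3.8)"
```

```text
t: 0.93
tool_pos: [0.3549, -0.2979, 0.2377]
eef_rot: [[0.997, 0.071, -0.0], [0.071, -0.997, 0.0], [0.0, -0.0, -1.0]]
force: [-0.3, -1.1, 0.0]
gripper_width: 0.328
grip_force: 0.0
row [ 0.457 -0.711  0.245] [-0.    -0.     0.002] mm [ 183. -285.   98.] rows>= 9
```

```bash
python3 -m jog '[[[0.457,-0.711,0,0,0,0,1],[0.457,-0.711,0,0,0,0,1],[0.457,-0.711,0,0,0,0,1],[0.457,-0.711,0,0,0,0,1],[0.457,-0.711,0,0,0,0,1],[0.457,-0.711,0,0,0,0,1],[0.457,-0.711,0.1,0,0,0,1],[0.457,-0.711,0.2,0,0,0,1],[0.457,-0.711,0.245,0,0,0,1],[0.457,-0.711,0.245,0,0,0,1]]]' 20; python3 -c "
from h import *
p=st(.025,-.03); plan(*p,.045,3.8)"
```

```text
t: 1.77
tool_pos: [0.5163, -0.0025, 0.1352]
eef_rot: [[0.998, 0.068, -0.005], [0.068, -0.998, 0.001], [-0.005, -0.001, -1.0]]
force: [-1.0, -0.5, 0.0]
gripper_width: 0.005
grip_force: 0.0
row [ 0.003 -0.004  0.226] [-0.     0.002  0.001] mm [ 1. -1. 90.] rows>= 3
```

```bash
python3 -m jog '[[[0,0,0.1,0,0,0,1],[0,0,0.2,0,0,0,1],[0,0,0.23,0,0,0,1],[0,0,0.235,0,0,0,1],[0,0,0.24,0,0,0,1],[0,0,0.24,0,0,0,1]]]'; python3 -m jog '[[[0,0,0.005,0,0,0,1],[0,0,0.01,0,0,0,1],[0,0,0.01,0,0,0,1]]]'
```

```text
t: 2.27
tool_pos: [0.5183, -0.0053, 0.0447]
eef_rot: [[0.998, 0.065, 0.001], [0.065, -0.998, -0.001], [0.001, 0.001, -1.0]]
force: [0.9, 0.2, 1.3]
gripper_width: 0.002
grip_force: 0.0
t: 2.52
tool_pos: [0.518, -0.0044, 0.0405]
eef_rot: [[0.998, 0.066, 0.002], [0.066, -0.998, -0.0], [0.002, 0.0, -1.0]]
force: [1.0, 0.1, 0.3]
gripper_width: 0.005
grip_force: 0.0
```

```bash
python3 -m jog '[[[0,0,0.008,0,0,0,1],[0,0,0.012,0,0,0,1],[0,0,0.015,0,0,0,1],[0,0,0.015,0,0,0,1]]]'; python3 -m jog '[[[0,0,0.004,0,0,0,1],[0,0,0.004,0,0,0,1],[0,0,0.004,0,0,0,1]]]'
```

```text
t: 2.85
tool_pos: [0.5193, -0.0041, 0.0352]
eef_rot: [[0.998, 0.066, 0.004], [0.066, -0.998, -0.0], [0.004, 0.0, -1.0]]
force: [-1.0, -0.8, 15.7]
gripper_width: 0.006
grip_force: 7.8
t: 3.1
tool_pos: [0.5212, -0.004, 0.0351]
eef_rot: [[0.998, 0.066, 0.008], [0.066, -0.998, 0.0], [0.008, 0.0, -1.0]]
force: [-1.2, -1.6, 29.6]
gripper_width: 0.004
grip_force: 14.7
```

```bash
python3 -m jog '[[[0,0,-0.004,0,0,0,1],[-0.02,0,-0.004,0,0,0,1],[-0.05,0,-0.004,0,0,0,1],[-0.08,0,-0.004,0,0,0,1],[-0.11,0,-0.004,0,0,0,1],[-0.14,0,-0.004,0,0,0,1],[-0.17,0,-0.004,0,0,0,1],[-0.19,0,-0.004,0,0,0,1],[-0.21,0,-0.004,0,0,0,1],[-0.21,0,-0.004,0,0,0,1]]]'
```

```text
t: 3.93
tool_pos: [0.4342, -0.0091, 0.0351]
eef_rot: [[0.998, 0.067, 0.004], [0.067, -0.998, 0.0], [0.004, -0.0, -1.0]]
force: [-2.0, 1.8, 23.1]
gripper_width: 0.008
grip_force: 11.5
```

```bash
python3 -m jog '[[[-0.01,0,0,0,0,0,1],[-0.02,0,0,0,0,0,1],[-0.03,0,0,0,0,0,1],[-0.035,0,0,0,0,0,1],[-0.035,0,0,0,0,0,1]]]'
```

```text
t: 4.35
tool_pos: [0.4234, -0.0098, 0.0352]
eef_rot: [[0.998, 0.067, 0.008], [0.066, -0.998, 0.001], [0.008, -0.001, -1.0]]
force: [5.4, 1.1, 13.2]
gripper_width: 0.003
grip_force: 6.8
```

```bash
python3 -m jog '[[[0,0,-0.1,0,0,0,1],[0,0,-0.2,0,0,0,1],[0,0,-0.3,0,0,0,1],[0,0,-0.4,0,0,0,1],[0,0,-0.45,0,0,0,1],[0,-0.5,-0.45,0,0,0,0.3],[0,-0.5,-0.45,0,0,0,0.3],[0,-0.5,-0.45,0,0,0,0.3],[0,-0.5,-0.45,0,0,0,0.3],[0,-0.5,-0.45,0,0,0,0.3]]]'; python3 - <<'E'
from h import *
c=snap('top');P=cloud(c);h=cv2.cvtColor(c['frame'],cv2.COLOR_RGB2HSV)
cv2.imwrite('pics/t1.png',c['frame'][:,:,::-1])
for o in tampers(c,P): print(o)
S=np.stack(tost(P[...,:2].reshape(-1,3 if 0 else 2).T.T[:, :].T) if 0 else [np.cos(YS)*(P[...,0]-O[0])+np.sin(YS)*(P[...,1]-O[1]),-np.sin(YS)*(P[...,0]-O[0])+np.cos(YS)*(P[...,1]-O[1])],-1)
for y in (-.09,-.05,0.,.05,.09):
    m=(abs(S[...,1]-y)<.008)&(S[...,0]>-.2)&(S[...,0]<.06)&(h[...,2]<90)&(P[...,2]<.04)
    print(y,m.sum(), S[m][:,0].min() if m.any() else None)
E
```

```text
t: 5.18
tool_pos: [0.4052, 0.1917, 0.2137]
eef_rot: [[0.998, 0.067, 0.0], [0.067, -0.998, 0.0], [0.0, -0.0, -1.0]]
force: [0.8, -1.5, 0.2]
gripper_width: 0.319
grip_force: 0.0
(np.int64(98), array([342., 177.]), array([ 0.5597, -0.2611,  0.0336]), np.float64(0.042))
(np.int64(63), array([359., 182.]), array([ 0.5465, -0.3197,  0.0318]), np.float64(0.041))
(np.int64(99), array([377., 186.]), array([ 0.533 , -0.3782,  0.0336]), np.float64(0.041))
(np.int64(92), array([387., 222.]), array([ 0.4148, -0.4084,  0.0338]), np.float64(0.042))
(np.int64(66), array([369., 227.]), array([ 0.3997, -0.3503,  0.0308]), np.float64(0.038))
(np.int64(100), array([352., 231.]), array([ 0.3849, -0.2917,  0.0327]), np.float64(0.041))
(np.int64(17), array([138., 231.]), array([0.3713, 0.3981, 0.0345]), np.float64(0.039))
-0.09 249 -0.10780330594342617
-0.05 243 -0.1064064676783418
0.0 245 -0.10706226155522264
0.05 240 -0.10460569073507106
0.09 237 -0.10265564081594507
```

View pics/t1.png

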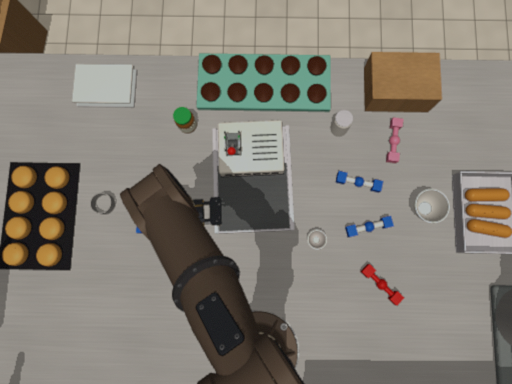

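```bash
python3 -c "
from h import *
print(arm.state()['joint_positions'].round(2))
plan(.379,.266,.12,88); plan(.379,.266,.12,-92)"
```

```text
[-0.16  0.22 -0.49  1.98  0.12  0.97 -2.2 ]
row [-0.051 -0.173  0.236] [-0.001 -0.001 -0.465] mm [-21. -69.  94.] rows>= 3
row [-0.051 -0.173  0.236] [-0.001  0.001  0.535] mm [-21. -69.  94.] rows>= 3
```

```bash
python3 -m jog '[[[-0.05,-0.173,0,0,0,-0.465,0.2],[-0.05,-0.173,0,0,0,-0.465,0.2],[-0.05,-0.173,0,0,0,-0.465,0.2],[-0.05,-0.173,0,0,0,-0.465,0.2],[-0.05,-0.173,0.0,0,0,-0.465,0.2],[-0.05,-0.173,0.0,0,0,-0.465,0.2],[-0.05,-0.173,0.0,0,0,-0.465,0.2],[-0.05,-0.173,0.0,0,0,-0.465,0.2],[-0.05,-0.173,0.1,0,0,-0.465,0.2],[-0.05,-0.173,0.236,0,0,-0.465,0.2]]]'; python3 -m jog '[[[0,0,0,0,0,-0.066,0.2],[0,0,0,0,0,-0.066,0.2],[0,0,0,0,0,-0.066,0.2]]]'
python3 - <<'E'
from h import *
w=snap('wrist','w1.png');K=w['camera_matrix'];print(K,w['xyz'],w['orientation'])
plan(.379,.266,.016,88)
E
```

```text
t: 6.07
tool_pos: [0.3833, 0.2573, 0.1327]
eef_rot: [[0.247, 0.969, 0.005], [0.969, -0.247, 0.003], [0.004, 0.004, -1.0]]
force: [0.2, -1.4, -1.6]
gripper_width: 0.798
grip_force: 0.0
t: 6.32
tool_pos: [0.3811, 0.2557, 0.1309]
eef_rot: [[0.043, 0.999, -0.002], [0.999, -0.043, -0.001], [-0.001, -0.002, -1.0]]
force: [0.7, 0.7, 0.1]
gripper_width: 0.801
grip_force: 0.0
[[297.31863964   0.         252.89296872]
 [  0.         297.31863964 191.39353358]
 [  0.           0.           1.        ]] [0.3839369  0.32192507 0.27787455] [[ 0.99906135  0.04109729  0.01369086]
 [-0.04320722  0.96799375  0.2472271 ]
 [-0.00309231 -0.24758658  0.96886084]]
row [ 0.025 -0.007  0.289] [-0.     0.    -0.004] mm [ 10.  -3. 115.] rows>= 3
```

View pics/w1.png

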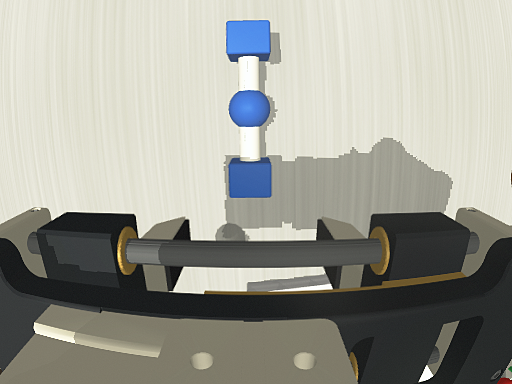

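The tamper lies straight ahead along the tool's x, with its blocks at (250,178) and (248,40). The fingers straddle it. I'll add a fisheye deprojection to check this.

```bash
cat >> h.py <<'E'
def wcloud(c):
    K=np.array(c['camera_matrix']); z=c['z_map']; v,u=np.mgrid[:z.shape[0],:z.shape[1]]
    a=(u-K[0,2])/K[0,0]; b=(v-K[1,2])/K[1,1]; r=np.hypot(a,b)+1e-9; t=np.tan(np.minimum(r,1.5))/r
    P=np.stack([a*t*z,-b*t*z,-z],-1)
    return P@np.array(c['orientation']).T+np.array(c['xyz'])
def wt(fn=None):
    c=snap('wrist',fn)
    for o in tampers(c,wcloud(c)): print(o)
E
python3 -c "
from h import *
wt()"
```

```text
(np.int64(1484), array([247.,  40.]), array([0.3821, 0.3885, 0.0355]), np.float64(0.039))
(np.int64(1212), array([248., 109.]), array([0.3803, 0.3295, 0.0311]), np.float64(0.037))
(np.int64(1494), array([249., 179.]), array([0.3783, 0.2711, 0.0354]), np.float64(0.038))
```

```bash
python3 -m jog '[[[0.03,-0.006,0.08,0,0,0,0.2],[0.03,-0.006,0.16,0,0,0,0.2],[0.03,-0.006,0.24,0,0,0,0.2],[0.03,-0.006,0.28,0,0,0,0.2],[0.03,-0.006,0.286,0,0,0,0.2],[0.03,-0.006,0.286,0,0,0,0.2],[0.03,-0.006,0.286,0,0,0,1],[0.03,-0.006,0.286,0,0,0,1],[0.03,-0.006,0.286,0,0,0,1],[0.03,-0.006,0.286,0,0,0,1]]]' 8;  python3 -m jog '[[[0,0,0,0,0,0,1],[0,0,0,0,0,0,1],[0,0,0,0,0,0,1],[0,0,0,0,0,0,1],[0,0,0,0,0,0,1]]]'
```

```text
t: 7.25
tool_pos: [0.3808, 0.269, 0.0186]
eef_rot: [[0.048, 0.999, 0.002], [0.999, -0.048, 0.001], [0.001, 0.002, -1.0]]
force: [0.2, 0.6, -0.9]
gripper_width: 0.561
grip_force: 0.0
t: 7.67
tool_pos: [0.3798, 0.2687, 0.018]
eef_rot: [[0.047, 0.999, -0.0], [0.999, -0.047, -0.0], [-0.0, -0.0, -1.0]]
force: [-2.8, -1.5, 6.2]
gripper_width: 0.396
grip_force: 8.0
```

```bash
python3 -m jog '[[[0,0,-0.02,0,0,0,1],[0,0,-0.04,0,0,0,1],[0,0,-0.07,0,0,0,1],[0,0,-0.07,0,0,0,1],[0,0,-0.07,0,0,0,1],[0,0,-0.07,0,0,0,1]]]'; python3 -m jog '[[[0,0,0,0,0,0,1],[0,0,0,0,0,0,1]]]'; python3 -m jog '[[[0,0,0,0,0,0,1]]]'; python3 -c "
from h import *
wt()"
```

```text
t: 8.17
tool_pos: [0.3803, 0.2684, 0.0457]
eef_rot: [[0.048, 0.999, 0.0], [0.999, -0.048, -0.0], [-0.0, 0.0, -1.0]]
force: [-0.8, -0.7, 0.9]
gripper_width: 0.394
grip_force: 8.0
t: 8.33
tool_pos: [0.3802, 0.2684, 0.0453]
eef_rot: [[0.048, 0.999, -0.0], [0.999, -0.048, -0.001], [-0.001, -0.0, -1.0]]
force: [-0.1, -2.1, -0.1]
gripper_width: 0.39
grip_force: 8.0
t: 8.42
tool_pos: [0.3802, 0.2684, 0.0453]
eef_rot: [[0.048, 0.999, -0.0], [0.999, -0.048, -0.001], [-0.001, -0.0, -1.0]]
force: [0.4, -1.9, 0.8]
gripper_width: 0.387
grip_force: 8.0
(np.int64(3321), array([253.,  26.]), array([0.3851, 0.3844, 0.0377]), np.float64(0.043))
(np.int64(3261), array([253., 130.]), array([0.3824, 0.3284, 0.046 ]), np.float64(0.052))
(np.int64(1852), array([253., 228.]), array([0.3802, 0.2823, 0.0582]), np.float64(0.063))
(np.int64(712), array([253., 273.]), array([0.3794, 0.2611, 0.0647]), np.float64(0.067))
```

```bash
python3 -m jog '[[[0,0,-0.05,0,0,0,1],[0,0,-0.1,0,0,0,1],[0,0,-0.15,0,0,0,1],[0,0,-0.2,0,0,0,1],[0,0,-0.25,0,0,0,1],[0,0,-0.3,0,0,0,1],[0,0,-0.35,0,0,0,1],[0,0,-0.4,0,0,0,1],[0,0,-0.45,0,0,0,1],[0,0,-0.5,0,0,0,1]]]'; python3 -m jog '[[[0,0,0,0,0,0,1],[0,0,0,0,0,0,1],[0,0,0,0,0,0,1],[0,0,0,0,0,0,1],[0,0,0,0,0,0,1],[0,0,0,0,0,0,1]]]'; python3 -c "
from h import *
wt('w2.png')
s=snap('scene');P=cloud(s);cv2.imwrite('pics/s2.png',s['frame'][:,:,::-1])
for o in tampers(s,P): print(o)
print(arm.state()['force'],arm.state()['wrist_torque'])
"
```

```text
t: 9.3
tool_pos: [0.3796, 0.2686, 0.2461]
eef_rot: [[0.047, 0.999, -0.001], [0.999, -0.047, -0.0], [-0.0, -0.001, -1.0]]
force: [0.0, 0.9, -3.2]
gripper_width: 0.395
grip_force: 8.0
t: 9.8
tool_pos: [0.3797, 0.2685, 0.2448]
eef_rot: [[0.047, 0.999, -0.001], [0.999, -0.047, -0.001], [-0.001, -0.001, -1.0]]
force: [-0.2, -0.1, -3.0]
gripper_width: 0.389
grip_force: 8.0
(np.int64(3089), array([253., 215.]), array([0.3795, 0.2759, 0.2109]), np.float64(0.26))
(np.int64(1560), array([253., 279.]), array([0.3787, 0.2545, 0.2593]), np.float64(0.261))
(np.int64(85), array([277., 112.]), array([0.3818, 0.2529, 0.2572]), np.float64(0.309))
(np.int64(33), array([276., 124.]), array([0.386 , 0.2493, 0.1945]), np.float64(0.204))
(np.int64(54), array([275., 134.]), array([0.3849, 0.2473, 0.135 ]), np.float64(0.146))
(np.int64(82), array([205., 254.]), array([ 0.3889, -0.2964,  0.0349]), np.float64(0.044))
(np.int64(83), array([252., 269.]), array([ 0.5651, -0.2663,  0.0355]), np.float64(0.044))
(np.int64(57), array([200., 269.]), array([ 0.4038, -0.3537,  0.032 ]), np.float64(0.039))
(np.int64(60), array([240., 282.]), array([ 0.5524, -0.3243,  0.0314]), np.float64(0.039))
(np.int64(103), array([194., 285.]), array([ 0.4191, -0.4135,  0.0341]), np.float64(0.042))
(np.int64(98), array([228., 294.]), array([ 0.5393, -0.3833,  0.0354]), np.float64(0.042))
[-0.20754015 -0.05690824 -3.21784584] [ 0.02687563 -0.05304966  0.02431077]
```

View pics/s2.png

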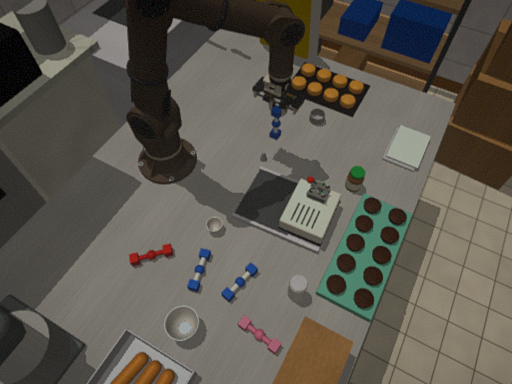

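```bash
python3 -c "
from h import *
plan(*st(-.04,.075),.245);plan(*st(-.04,.075),.156)"
```

```text
row [-0.415  0.183  0.   ] [-0.  0. -0.] mm [-166.   73.    0.] rows>= 5
row [-0.415  0.183  0.223] [-0.  0. -0.] mm [-166.   73.   89.] rows>= 5
```

```bash
python3 -m jog '[[[-0.05,0.02,0,0,0,0,1],[-0.1,0.044,0,0,0,0,1],[-0.15,0.066,0,0,0,0,1],[-0.2,0.088,0,0,0,0,1],[-0.25,0.11,0,0,0,0,1],[-0.3,0.13,0,0,0,0,1],[-0.35,0.154,0,0,0,0,1],[-0.39,0.17,0,0,0,0,1],[-0.415,0.183,0,0,0,0,1],[-0.415,0.183,0,0,0,0,1]]]'; python3 -m jog '[[[0,0,0.03,0,0,0,1],[0,0,0.06,0,0,0,1],[0,0,0.09,0,0,0,1],[0,0,0.12,0,0,0,1],[0,0,0.15,0,0,0,1],[0,0,0.17,0,0,0,1],[0,0,0.18,0,0,0,1],[0,0,0.19,0,0,0,1],[0,0,0.195,0,0,0,1],[0,0,0.2,0,0,0,1]]]'; python3 -m jog '[[[0,0,0.0,0,0,0,1],[0,0,0.0,0,0,0,1]]]'
```

```text
t: 10.73
tool_pos: [0.4463, 0.097, 0.2453]
eef_rot: [[0.051, 0.999, -0.0], [0.999, -0.051, -0.001], [-0.001, -0.0, -1.0]]
force: [0.1, 0.5, -4.2]
gripper_width: 0.393
grip_force: 8.0
t: 11.57
tool_pos: [0.4456, 0.0998, 0.1658]
eef_rot: [[0.047, 0.999, 0.001], [0.999, -0.047, 0.0], [0.0, 0.001, -1.0]]
force: [-0.3, -0.2, -3.6]
gripper_width: 0.395
grip_force: 8.0
t: 11.73
tool_pos: [0.4456, 0.0995, 0.1659]
eef_rot: [[0.047, 0.999, 0.0], [0.999, -0.047, 0.0], [0.0, 0.0, -1.0]]
force: [0.2, 0.3, -4.7]
gripper_width: 0.388
grip_force: 8.0
```

```bash
python3 -m jog '[[[0,0,0.01,0,0,0,1],[0,0,0.02,0,0,0,1],[0,0,0.025,0,0,0,1],[0,0,0.025,0,0,0,1],[0,0,0.025,0,0,0,1]]]'; python3 -m jog '[[[0,0,0.005,0,0,0,1],[0,0,0.008,0,0,0,1],[0,0,0.008,0,0,0,1]]]'
```

```text
t: 12.15
tool_pos: [0.4466, 0.1006, 0.1567]
eef_rot: [[0.047, 0.999, 0.003], [0.999, -0.047, 0.001], [0.001, 0.003, -1.0]]
force: [-0.3, 1.7, 7.9]
gripper_width: 0.39
grip_force: 8.0
t: 12.4
tool_pos: [0.4468, 0.1009, 0.1538]
eef_rot: [[0.047, 0.999, 0.003], [0.999, -0.047, 0.002], [0.002, 0.003, -1.0]]
force: [-1.4, 1.7, 10.1]
gripper_width: 0.396
grip_force: 8.0
```

```bash
python3 -m jog '[[[0,0,-0.004,0,0,0,1],[0,0,-0.004,0,0,0,1],[0,0,-0.004,0,0,0,0.4],[0,0,-0.004,0,0,0,0.4],[0,0,-0.004,0,0,0,0.4],[0,0,-0.004,0,0,0,0.4],[0,0,-0.004,0,0,0,0.4],[0,0,-0.004,0,0,0,0.4]]]'; python3 -m jog '[[[0,0,-0.05,0,0,0,0.4],[0,0,-0.1,0,0,0,0.4],[0,0,-0.2,0,0,0,0.4],[0,0,-0.25,0,0,0,0.4]]]';python3 -c "
from h import *
s=snap('scene');P=cloud(s)
for o in tampers(s,P): print(o)
wt()
print(arm.state()['joint_positions'].round(2))
plan(.546,-.32,.25,77)
"
```

```text
t: 13.07
tool_pos: [0.4454, 0.0994, 0.154]
eef_rot: [[0.047, 0.999, 0.0], [0.999, -0.047, -0.0], [-0.0, 0.0, -1.0]]
force: [0.5, -0.8, -0.4]
gripper_width: 0.597
grip_force: 0.0
t: 13.4
tool_pos: [0.4459, 0.1003, 0.2571]
eef_rot: [[0.047, 0.999, 0.002], [0.999, -0.047, 0.001], [0.001, 0.002, -1.0]]
force: [1.0, -0.2, 0.4]
gripper_width: 0.599
grip_force: 0.0
(np.int64(202), array([271., 170.]), array([0.4492, 0.0926, 0.1178]), np.float64(0.18))
(np.int64(79), array([205., 254.]), array([ 0.389 , -0.2961,  0.0351]), np.float64(0.043))
(np.int64(87), array([252., 269.]), array([ 0.5652, -0.2666,  0.0349]), np.float64(0.042))
(np.int64(57), array([200., 269.]), array([ 0.4042, -0.3542,  0.0323]), np.float64(0.041))
(np.int64(58), array([240., 282.]), array([ 0.5527, -0.3246,  0.0325]), np.float64(0.043))
(np.int64(100), array([194., 285.]), array([ 0.4195, -0.4135,  0.0344]), np.float64(0.043))
(np.int64(98), array([228., 294.]), array([ 0.5394, -0.3836,  0.036 ]), np.float64(0.044))
(np.int64(2499), array([250., 191.]), array([0.4446, 0.1053, 0.1532]), np.float64(0.177))
[ 0.31  0.22 -0.76  1.89  0.18  1.09 -0.56]
row [-1.038  0.296  0.019] [ 0.002 -0.001  0.057] mm [-415.  119.    8.] rows>= 11
```

```bash
python3 -m jog '[[[-1,0.29,0,0,0,0.057,0.4],[-1,0.29,0,0,0,0.057,0.4],[-1,0.29,0,0,0,0.057,0.4],[-1,0.29,0,0,0,0.057,0.4],[-1,0.29,0,0,0,0.057,0.2],[-1,0.29,0,0,0,0.057,0.2],[-1,0.29,0,0,0,0.057,0.2],[-1,0.29,0,0,0,0.057,0.2],[-1,0.29,0,0,0,0.057,0.2],[-1,0.29,0,0,0,0.057,0.2]]]';python3 -c "
from h import *
plan(.528,-.40,.12,77)
"
```

```text
t: 14.33
tool_pos: [0.542, -0.3077, 0.2531]
eef_rot: [[0.225, 0.974, -0.001], [0.974, -0.225, 0.0], [-0.0, -0.001, -1.0]]
force: [1.7, 1.0, 0.3]
gripper_width: 0.803
grip_force: 0.0
row [-0.233  0.018  0.333] [-0.  0.  0.] mm [-93.   7. 133.] rows>= 4
```

```bash
python3 -m jog '[[[-0.1,0.01,0.1,0,0,0,0.2],[-0.2,0.018,0.2,0,0,0,0.2],[-0.233,0.018,0.3,0,0,0,0.2],[-0.233,0.018,0.333,0,0,0,0.2],[-0.233,0.018,0.333,0,0,0,0.2],[-0.233,0.018,0.333,0,0,0,0.2]]]';python3 -c "
from h import *
wt()
plan(.533,-.378,.018,77)
"
```

```text
t: 14.83
tool_pos: [0.5265, -0.3976, 0.1182]
eef_rot: [[0.226, 0.974, -0.005], [0.974, -0.226, 0.003], [0.002, -0.005, -1.0]]
force: [0.0, 0.7, 1.2]
gripper_width: 0.8
grip_force: 0.0
(np.int64(1652), array([259.,  31.]), array([ 0.5605, -0.2657,  0.0354]), np.float64(0.038))
(np.int64(1341), array([259., 104.]), array([ 0.5474, -0.3234,  0.0313]), np.float64(0.038))
(np.int64(1614), array([ 79., 124.]), array([ 0.3906, -0.2956,  0.0304]), np.float64(0.038))
(np.int64(1735), array([260., 178.]), array([ 0.535 , -0.38  ,  0.0352]), np.float64(0.038))
(np.int64(1023), array([110., 180.]), array([ 0.4055, -0.3522,  0.0296]), np.float64(0.037))
(np.int64(373), array([147., 223.]), array([ 0.4284, -0.3978,  0.028 ]), np.float64(0.178))
row [ 0.048 -0.     0.257] [-0. -0.  0.] mm [ 19.  -0. 103.] rows>= 3
```

```bash
python3 -m jog '[[[0.045,0.003,0.08,0,0,0,0.2],[0.045,0.003,0.16,0,0,0,0.2],[0.045,0.003,0.22,0,0,0,0.2],[0.045,0.003,0.245,0,0,0,0.2],[0.045,0.003,0.252,0,0,0,0.2],[0.045,0.003,0.252,0,0,0,0.2],[0.045,0.003,0.252,0,0,0,1],[0.045,0.003,0.252,0,0,0,1],[0.045,0.003,0.252,0,0,0,1],[0.045,0.003,0.252,0,0,0,1]]]' 8;  python3 -m jog '[[[0,0,0,0,0,0,1],[0,0,0,0,0,0,1],[0,0,0,0,0,0,1],[0,0,0,0,0,0,1],[0,0,0,0,0,0,1]]]'; python3 -m jog '[[[0,0,-0.02,0,0,0,1],[0,0,-0.04,0,0,0,1],[0,0,-0.07,0,0,0,1],[0,0,-0.07,0,0,0,1],[0,0,-0.07,0,0,0,1],[0,0,-0.07,0,0,0,1]]]'; for i in 1 2 3 4; do python3 -m jog '[[[0,0,0,0,0,0,1]]]' | grep -E 'force|pos' ; done
```

```text
t: 15.72
tool_pos: [0.5341, -0.3812, 0.0212]
eef_rot: [[0.225, 0.974, 0.001], [0.974, -0.225, -0.001], [-0.001, 0.002, -1.0]]
force: [0.1, -0.1, -0.2]
gripper_width: 0.561
grip_force: 0.0
t: 16.13
tool_pos: [0.534, -0.3811, 0.0204]
eef_rot: [[0.225, 0.974, 0.001], [0.974, -0.225, -0.001], [-0.0, 0.001, -1.0]]
force: [1.3, -2.5, 3.6]
gripper_width: 0.39
grip_force: 8.0
t: 16.63
tool_pos: [0.5337, -0.3817, 0.0486]
eef_rot: [[0.225, 0.974, 0.001], [0.974, -0.225, -0.001], [-0.001, 0.001, -1.0]]
force: [0.3, -2.7, 0.6]
gripper_width: 0.39
grip_force: 8.0
tool_pos: [0.5336, -0.3817, 0.0482]
force: [0.3, -3.0, 1.2]
grip_force: 8.0
tool_pos: [0.5335, -0.3817, 0.0481]
force: [-0.6, -4.4, 2.3]
grip_force: 8.0
tool_pos: [0.5335, -0.3816, 0.048]
force: [0.2, -4.5, 2.1]
grip_force: 8.0
tool_pos: [0.5335, -0.3815, 0.0481]
force: [-0.9, -4.4, 1.8]
grip_force: 8.0
```

```bash
for i in 1 2 3 ; do python3 -m jog '[[[0,0,-0.02,0,0,0,1],[0,0,-0.04,0,0,0,1],[0,0,-0.06,0,0,0,1],[0,0,-0.06,0,0,0,1],[0,0,-0.06,0,0,0,1],[0,0,-0.06,0,0,0,1]]]'| grep -E 'force|pos'; python3 -c "
from h import *
s=arm.state();print(s['force'].round(1),s['wrist_torque'].round(2))
wt()"; done
```

```text
tool_pos: [0.5338, -0.3811, 0.0725]
force: [-0.4, -1.6, 1.0]
grip_force: 8.0
[-0.4 -1.6  1. ] [-0.1  -0.14 -0.01]
(np.int64(3050), array([253.,  50.]), array([ 0.5575, -0.2751,  0.0374]), np.float64(0.046))
(np.int64(2663), array([253., 138.]), array([ 0.5457, -0.3272,  0.0591]), np.float64(0.065))
(np.int64(2174), array([ 48., 149.]), array([ 0.3919, -0.2951,  0.0291]), np.float64(0.039))
(np.int64(1279), array([ 83., 213.]), array([ 0.4071, -0.3506,  0.0296]), np.float64(0.151))
(np.int64(1780), array([253., 229.]), array([ 0.536 , -0.3686,  0.0828]), np.float64(0.087))
(np.int64(439), array([253., 271.]), array([ 0.5316, -0.3875,  0.0911]), np.float64(0.093))
tool_pos: [0.5338, -0.382, 0.0969]
force: [-1.9, -4.0, 4.7]
grip_force: 8.0
[-1.9 -4.   4.7] [-0.68  0.07 -0.01]
(np.int64(2413), array([253.,  76.]), array([ 0.5547, -0.289 ,  0.0376]), np.float64(0.048))
(np.int64(1839), array([ 64., 144.]), array([ 0.3913, -0.2951,  0.0297]), np.float64(0.039))
(np.int64(2180), array([253., 148.]), array([ 0.5442, -0.3347,  0.0715]), np.float64(0.078))
(np.int64(1119), array([ 96., 204.]),
[... 208 characters left out ...]
,  0.1084]), np.float64(0.118))
tool_pos: [0.534, -0.3818, 0.1211]
force: [-0.7, -2.5, 6.5]
grip_force: 8.0
[-0.7 -2.5  6.5] [-0.41  0.28  0.06]
(np.int64(1840), array([253., 113.]), array([ 0.5491, -0.3131,  0.036 ]), np.float64(0.046))
(np.int64(1564), array([ 78., 142.]), array([ 0.3908, -0.2952,  0.0303]), np.float64(0.039))
(np.int64(1694), array([253., 166.]), array([ 0.5414, -0.3467,  0.0831]), np.float64(0.09))
(np.int64(982), array([108., 197.]), array([ 0.406 , -0.3515,  0.03  ]), np.float64(0.182))
(np.int64(2054), array([253., 226.]), array([ 0.5361, -0.3701,  0.126 ]), np.float64(0.134))
(np.int64(1056), array([253., 276.]), array([ 0.5298, -0.3973,  0.1292]), np.float64(0.137))
```

```bash
python3 -m jog '[[[0,0,-0.05,0,0,0,1],[0,0,-0.1,0,0,0,1],[0,0,-0.15,0,0,0,1],[0,0,-0.2,0,0,0,1],[0,0,-0.25,0,0,0,1],[0,0,-0.3,0,0,0,1],[0,0,-0.32,0,0,0,1],[0,0,-0.32,0,0,0,1],[0,0,-0.32,0,0,0,1],[0,0,-0.32,0,0,0,1]]]'; python3 -m jog '[[[0,0,0,0,0,0,1],[0,0,0,0,0,0,1],[0,0,0,0,0,0,1],[0,0,0,0,0,0,1],[0,0,0,0,0,0,1]]]'|grep force; python3 -c "
from h import *
s=snap('scene','s3.png')
for o in tampers(s): print(o)"
```

```text
t: 19.45
tool_pos: [0.5328, -0.3805, 0.2462]
eef_rot: [[0.224, 0.974, -0.002], [0.974, -0.224, 0.001], [0.001, -0.002, -1.0]]
force: [0.2, 0.5, -3.9]
gripper_width: 0.389
grip_force: 8.0
force: [-0.6, -0.3, -3.7]
grip_force: 8.0
(np.int64(205), array([271., 170.]), array([0.4489, 0.093 , 0.1198]), np.float64(0.181))
(np.int64(57), array([200., 269.]), array([ 0.4036, -0.3536,  0.0317]), np.float64(0.039))
(np.int64(40), array([223., 278.]), array([ 0.5407, -0.3941,  0.2088]), np.float64(0.322))
(np.int64(103), array([194., 285.]), array([ 0.4193, -0.4133,  0.0338]), np.float64(0.042))
```

```bash
python3 -c "
from h import *
a=snap('scene');b=snap('wrist')
cv2.imwrite('pics/sw3.png',cv2.resize(np.hstack([a['frame'][180:340,120:333],b['frame'][:,:].repeat(1,0)[96:256,150:363]]),None,fx=1.85,fy=1.85)[:,:,::-1])
for o in tampers(b,wcloud(b)): print(o)
P=wcloud(b)
for v in range(120,300,12): print(v,P[v,253].round(3),b['frame'][v,253])
t=snap('top')
for o in tampers(t): print(o)
"
```

```text
(np.int64(743), array([130., 134.]), array([ 0.3889, -0.2953,  0.032 ]), np.float64(0.039))
(np.int64(4031), array([253., 202.]), array([ 0.5365, -0.3657,  0.2061]), np.float64(0.264))
(np.int64(487), array([151., 173.]), array([ 0.4037, -0.3522,  0.0304]), np.float64(0.037))
(np.int64(459), array([175., 207.]), array([ 0.4288, -0.3991,  0.0487]), np.float64(0.309))
(np.int64(1525), array([253., 279.]), array([ 0.5297, -0.3957,  0.2604]), np.float64(0.264))
120 [ 0.547 -0.32   0.   ] [170 168 156]
132 [ 0.544 -0.335 -0.001] [168 167 154]
144 [ 0.54  -0.351  0.001] [172 171 158]
156 [ 0.54  -0.349  0.14 ] [ 49  76 127]
168 [ 0.538 -0.358  0.146] [ 48  91 168]
180 [ 0.538 -0.359  0.191] [ 39  66 120]
192 [ 0.537 -0.365  0.201] [ 47  90 159]
204 [ 0.535 -0.371  0.207] [175 171 153]
216 [ 0.536 -0.368  0.24 ] [ 34  66 121]
228 [ 0.535 -0.371  0.252] [ 34  66 123]
240 [ 0.535 -0.373  0.263] [ 39  66 111]
252 [ 0.54  -0.351  0.321] [86 87 85]
264 [ 0.539 -0.356  0.32 ] [85 86 85]
276 [ 0.53  -0.394  0.26 ] [ 36  86 165]
288 [ 0.528 -0.402  0.26 ] [ 38  88 167]
(np.int64(145), array([381., 178.]), array([ 0.5345, -0.3581,  0.1553]), np.float64(0.204))
(np.int64(235), array([228., 207.]), array([0.4422, 0.0986, 0.1385]), np.float64(0.182))
(np.int64(91), array([387., 222.]), array([ 0.4148, -0.4084,  0.034 ]), np.float64(0.043))
(np.int64(66), array([369., 227.]), array([ 0.3997, -0.3503,  0.0309]), np.float64(0.038))
(np.int64(101), array([352., 231.]), array([ 0.3841, -0.2916,  0.0335]), np.float64(0.042))
```

View pics/sw3.png

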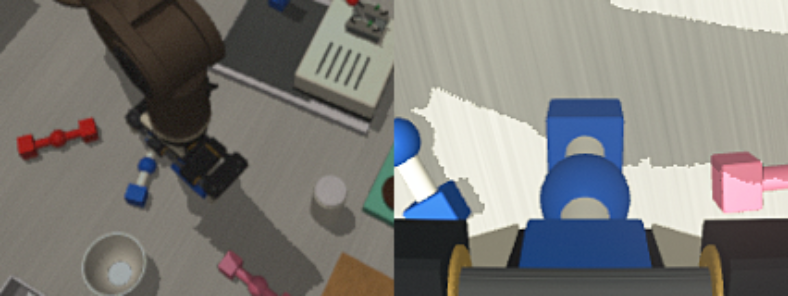

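```bash
cat >> h.py <<'E'
def col():
    b=snap('wrist');P=wcloud(b)
    h=cv2.cvtColor(b['frame'],cv2.COLOR_RGB2HSV)
    m=(h[...,0]>100)&(h[...,0]<130)&(h[...,1]>130)
    s=arm.state();print(s['tool_pos'].round(3),s['eef_rot'][:,2].round(3),s['force'].round(1))
    print([tuple(float(q) for q in P[v,253][1:].round(3)) for v in range(100,300,6) if m[v,253]])
E
python3 -c "
from h import *
col()"
python3 -m jog '[[[0,0,0,0,0.1,0,1],[0,0,0,0,0.1,0,1],[0,0,0,0,0.1,0,1],[0,0,0,0,0.1,0,1],[0,0,0,0,0.1,0,1],[0,0,0,0,0.1,0,1]]]' >/dev/null;python3 -c "
from h import *
col()"
python3 -m jog '[[[0,0,0,0,-0.2,0,1],[0,0,0,0,-0.2,0,1],[0,0,0,0,-0.2,0,1],[0,0,0,0,-0.2,0,1],[0,0,0,0,-0.2,0,1],[0,0,0,0,-0.2,0,1],[0,0,0,0,-0.2,0,1],[0,0,0,0,-0.2,0,1]]]'>/dev/null;python3 -c "
from h import *
col()"
```

```text
[ 0.534 -0.381  0.248] [ 0. -0. -1.] [-0.5 -0.  -2.7]
[(-0.348, 0.136), (-0.351, 0.147), (-0.356, 0.146), (-0.361, 0.196), (-0.364, 0.2), (-0.367, 0.204), (-0.37, 0.243), (-0.37, 0.25), (-0.371, 0.256), (-0.373, 0.26), (-0.388, 0.263), (-0.392, 0.261), (-0.396, 0.26), (-0.4, 0.26)]
[ 0.535 -0.379  0.249] [ 0.069  0.3   -0.952] [ 0.9  0.3 -2.9]
[(-0.339, 0.136), (-0.345, 0.149), (-0.35, 0.146), (-0.357, 0.196), (-0.361, 0.201), (-0.365, 0.205), (-0.368, 0.24), (-0.37, 0.25), (-0.373, 0.259), (-0.376, 0.264), (-0.391, 0.26), (-0.394, 0.26), (-0.397, 0.257), (-0.401, 0.257)]
[ 0.533 -0.381  0.249] [-0.069 -0.3   -0.951] [-1.  -0.9 -3. ]
[(-0.376, 0.119), (-0.375, 0.135), (-0.378, 0.141), (-0.383, 0.141), (-0.373, 0.191), (-0.375, 0.195), (-0.377, 0.199), (-0.38, 0.202), (-0.37, 0.236), (-0.37, 0.241), (-0.369, 0.248), (-0.369, 0.252), (-0.37, 0.256), (-0.384, 0.263), (-0.389, 0.262), (-0.394, 0.263), (-0.398, 0.263)]
```

```bash
python3 -m jog '[[[0,0,0,0,0.2,0,1],[0,0,0,0,0.2,0,1],[0,0,0,0,0.2,0,1],[0,0,0,0,0.2,0,1],[0,0,0,0,0.2,0,1],[0,0,0,0,0.2,0,1],[0,0,0,0,0.1,0,1],[0,0,0,0,0.1,0,1],[0,0,0,0,0.1,0,1],[0,0,0,0,0.1,0,1]]]';python3 -c "
from h import *
col(); plan(*st(-.04,0),.245,77)"
```

```text
t: 22.22
tool_pos: [0.5353, -0.3779, 0.2497]
eef_rot: [[0.22, 0.976, 0.002], [0.976, -0.22, -0.004], [-0.003, 0.003, -1.0]]
force: [0.7, 1.0, -4.1]
gripper_width: 0.389
grip_force: 8.0
[ 0.534 -0.379  0.249] [ 0.001 -0.    -1.   ] [-0.1  0.1 -3.3]
[(-0.372, 0.133), (-0.376, 0.14), (-0.372, 0.192), (-0.375, 0.198), (-0.378, 0.2), (-0.369, 0.238), (-0.369, 0.248), (-0.368, 0.258), (-0.37, 0.261), (-0.387, 0.261), (-0.39, 0.262), (-0.394, 0.262), (-0.398, 0.261)]
row [ 0.938 -0.429  0.01 ] [0.    0.    0.001] mm [ 375. -172.    4.] rows>= 10
```

```bash
python3 -m jog '[[[0.04,-0.018,0,0,0,0,1],[0.1,-0.046,0,0,0,0,1],[0.16,-0.073,0,0,0,0,1],[0.22,-0.1,0,0,0,0,1],[0.28,-0.128,0,0,0,0,1],[0.34,-0.155,0,0,0,0,1],[0.4,-0.183,0,0,0,0,1],[0.46,-0.21,0,0,0,0,1],[0.52,-0.238,0,0,0,0,1],[0.58,-0.265,0,0,0,0,1]]]' | grep pos; python3 -m jog '[[[0.06,-0.027,0,0,0,0,1],[0.12,-0.055,0,0,0,0,1],[0.18,-0.082,0,0,0,0,1],[0.24,-0.11,0,0,0,0,1],[0.3,-0.137,0,0,0,0,1],[0.34,-0.156,0,0,0,0,1],[0.358,-0.164,0,0,0,0,1],[0.358,-0.164,0,0,0,0,1],[0.358,-0.164,0,0,0,0,1]]]';python3 -c "
from h import *
col(); plan(*st(-.04,0),.165,77)"
```

```text
tool_pos: [0.4818, -0.132, 0.248]
t: 23.85
tool_pos: [0.4511, 0.0216, 0.248]
eef_rot: [[0.227, 0.974, -0.0], [0.974, -0.227, -0.0], [-0.0, -0.0, -1.0]]
force: [0.0, -0.3, -3.1]
gripper_width: 0.388
grip_force: 8.0
[0.451 0.021 0.248] [-0. -0. -1.] [ 0.6 -0.7 -3.3]
[(0.029, 0.137), (0.024, 0.139), (0.028, 0.192), (0.025, 0.196), (0.021, 0.198), (0.031, 0.238), (0.031, 0.247), (0.031, 0.255), (0.029, 0.258), (0.012, 0.259), (0.009, 0.26), (0.006, 0.26), (0.002, 0.26)]
row [ 0.008 -0.004  0.207] [-0.     0.    -0.001] mm [ 3. -2. 83.] rows>= 2
```

```bash
python3 -m jog '[[[0,0,0.03,0,0,0,1],[0,0,0.06,0,0,0,1],[0,0,0.09,0,0,0,1],[0,0,0.12,0,0,0,1],[0,0,0.15,0,0,0,1],[0,0,0.18,0,0,0,1],[0,0,0.195,0,0,0,1],[0,0,0.203,0,0,0,1],[0,0,0.207,0,0,0,1],[0,0,0.207,0,0,0,1]]]'|grep -E 'pos|force'; python3 -m jog '[[[0,0,0.01,0,0,0,1],[0,0,0.015,0,0,0,1],[0,0,0.015,0,0,0,1],[0,0,0.015,0,0,0,1]]]'|grep -E 'pos|force'; python3 -m jog '[[[0,0,0.007,0,0,0,1],[0,0,0.007,0,0,0,1],[0,0,0.007,0,0,0,1]]]'|grep -E 'pos|force'
```

```text
tool_pos: [0.4509, 0.0229, 0.1653]
force: [-0.4, -0.7, -2.8]
grip_force: 8.0
tool_pos: [0.452, 0.0236, 0.1605]
force: [0.5, -0.4, 5.7]
grip_force: 8.0
tool_pos: [0.4522, 0.0237, 0.158]
force: [-1.3, -0.1, 7.1]
grip_force: 8.0
```

```bash
python3 -m jog '[[[0,0,-0.003,0,0,0,1],[0,0,-0.003,0,0,0,1],[0,0,-0.003,0,0,0,0.4],[0,0,-0.003,0,0,0,0.4],[0,0,-0.003,0,0,0,0.4],[0,0,-0.003,0,0,0,0.4],[0,0,-0.003,0,0,0,0.4],[0,0,-0.003,0,0,0,0.4]]]'|grep -E 'pos|force|width'; python3 -m jog '[[[0,0,-0.05,0,0,0,0.4],[0,0,-0.1,0,0,0,0.4],[0,0,-0.2,0,0,0,0.4],[0,0,-0.25,0,0,0,0.4]]]'|grep pos;python3 -c "
from h import *
s=snap('scene')
for o in tampers(s): print(o)
wt()
plan(.41,-.42,.25,75)
"
```

```text
tool_pos: [0.4506, 0.0234, 0.1576]
force: [-0.4, 0.4, 0.2]
gripper_width: 0.602
grip_force: 0.0
tool_pos: [0.4513, 0.024, 0.2607]
(np.int64(325), array([264., 184.]), array([0.4524, 0.0315, 0.1054]), np.float64(0.251))
(np.int64(80), array([205., 254.]), array([ 0.3892, -0.2963,  0.0351]), np.float64(0.042))
(np.int64(58), array([200., 269.]), array([ 0.404 , -0.354 ,  0.0324]), np.float64(0.039))
(np.int64(104), array([194., 285.]), array([ 0.4196, -0.4134,  0.0338]), np.float64(0.042))
(np.int64(2010), array([222., 111.]), array([0.4451, 0.1002, 0.172 ]), np.float64(0.176))
(np.int64(2543), array([250., 202.]), array([0.4487, 0.0178, 0.1491]), np.float64(0.176))
row [-1.106  0.145  0.027] [ 0.002 -0.001  0.011] mm [-442.   58.   11.] rows>= 11
```

```bash
python3 -m jog '[[[-1,0.13,0,0,0,-0.153,0.4],[-1,0.13,0,0,0,-0.153,0.4],[-1,0.13,0,0,0,-0.153,0.4],[-1,0.13,0,0,0,-0.153,0.4],[-1,0.13,0,0,0,-0.153,0.2],[-1,0.13,0,0,0,-0.153,0.2],[-1,0.13,0,0,0,-0.153,0.2],[-1,0.13,0,0,0,-0.153,0.2],[-1,0.13,0,0,0,-0.153,0.2],[-1,0.13,0,0,0,-0.153,0.2]]]' | grep -A1 pos;python3 -c "
from h import *
plan(.42,-.428,.12,104.4)
"
```

```text
tool_pos: [0.4119, -0.3658, 0.2569]
eef_rot: [[-0.251, 0.968, -0.001], [0.968, 0.251, 0.0], [0.0, -0.001, -1.0]]
row [-0.156 -0.019  0.342] [-0.    -0.     0.001] mm [-62.  -8. 137.] rows>= 4
```

```bash
python3 -m jog '[[[-0.1,-0.01,0.1,0,0,0,0.2],[-0.156,-0.019,0.2,0,0,0,0.2],[-0.156,-0.019,0.3,0,0,0,0.2],[-0.156,-0.019,0.342,0,0,0,0.2],[-0.156,-0.019,0.342,0,0,0,0.2],[-0.156,-0.019,0.342,0,0,0,0.2]]]'| grep -A1 pos;python3 -c "
from h import *
wt()
plan(.4155,-.41,.014,104.4)
"
```

```text
tool_pos: [0.4202, -0.425, 0.1193]
eef_rot: [[-0.252, 0.968, -0.003], [0.968, 0.252, 0.003], [0.004, -0.002, -1.0]]
(np.int64(1793), array([251.,  36.]), array([ 0.3845, -0.2975,  0.0346]), np.float64(0.038))
(np.int64(1339), array([251., 108.]), array([ 0.3993, -0.3538,  0.0312]), np.float64(0.038))
(np.int64(1683), array([251., 181.]), array([ 0.4139, -0.4097,  0.0352]), np.float64(0.038))
row [ 0.042 -0.005  0.269] [ 0.    -0.     0.001] mm [ 17.  -2. 107.] rows>= 3
```

```bash
python3 -m jog '[[[0.036,-0.005,0.08,0,0,0,0.2],[0.036,-0.005,0.16,0,0,0,0.2],[0.036,-0.005,0.23,0,0,0,0.2],[0.036,-0.005,0.255,0,0,0,0.2],[0.036,-0.005,0.261,0,0,0,0.2],[0.036,-0.005,0.261,0,0,0,0.2],[0.036,-0.005,0.261,0,0,0,1],[0.036,-0.005,0.261,0,0,0,1],[0.036,-0.005,0.261,0,0,0,1],[0.036,-0.005,0.261,0,0,0,1]]]' 8;  python3 -m jog '[[[0,0,0,0,0,0,1],[0,0,0,0,0,0,1],[0,0,0,0,0,0,1],[0,0,0,0,0,0,1],[0,0,0,0,0,0,1]]]'|grep -E 'force|pos'; python3 -m jog '[[[0,0,-0.02,0,0,0,1],[0,0,-0.04,0,0,0,1],[0,0,-0.07,0,0,0,1],[0,0,-0.07,0,0,0,1],[0,0,-0.07,0,0,0,1],[0,0,-0.07,0,0,0,1]]]'|grep -E 'force|pos'; for i in 1 2 3 ; do python3 -m jog '[[[0,0,0,0,0,0,1],[0,0,0,0,0,0,1]]]' | grep -E 'force|pos' ; done; python3 -c "
from h import *
col()"
```

```text
t: 28.63
tool_pos: [0.4162, -0.4133, 0.0175]
eef_rot: [[-0.251, 0.968, 0.001], [0.968, 0.251, -0.001], [-0.002, 0.001, -1.0]]
force: [0.1, 0.0, -0.9]
gripper_width: 0.556
grip_force: 0.0
tool_pos: [0.4156, -0.4129, 0.0167]
force: [-2.7, -0.2, 5.7]
grip_force: 8.0
tool_pos: [0.4157, -0.4128, 0.0446]
force: [-0.4, -0.1, -4.3]
grip_force: 8.0
tool_pos: [0.4154, -0.4125, 0.044]
force: [0.1, 0.8, -4.6]
grip_force: 8.0
tool_pos: [0.4156, -0.4126, 0.0442]
force: [-0.2, -0.5, -3.8]
grip_force: 8.0
tool_pos: [0.4157, -0.4127, 0.0443]
force: [0.1, 0.1, -5.6]
grip_force: 8.0
[ 0.416 -0.413  0.044] [-0.  0. -1.] [ 0.1  0.2 -3.9]
[(-0.341, 0.059), (-0.344, 0.061), (-0.346, 0.061), (-0.349, 0.062), (-0.351, 0.063), (-0.354, 0.063), (-0.356, 0.063), (-0.359, 0.061), (-0.362, 0.062), (-0.365, 0.059), (-0.368, 0.055), (-0.396, 0.063), (-0.398, 0.065), (-0.402, 0.064), (-0.417, 0.064), (-0.421, 0.063), (-0.424, 0.063)]
```

```bash
python3 -m jog '[[[0,0,0.03,0,0,0,1],[0,0,0.06,0,0,0,1],[0,0,0.066,0,0,0,1],[0,0,0.066,0,0,0,1],[0,0,0.066,0,0,0,0.2],[0,0,0.066,0,0,0,0.2],[0,0,0.066,0,0,0,0.2],[0,0,0.066,0,0,0,0.2],[0,0,0.066,0,0,0,0.2],[0,0,0.066,0,0,0,0.2]]]' | grep -E 'pos|force|width'; python3 -m jog '[[[0,0,-0.05,0,0,0,0.2],[0,0,-0.15,0,0,0,0.2],[0,0,-0.25,0,0,0,0.2],[0,0,-0.25,0,0,0,0.2],[0,0,-0.25,0,0,0,0.2]]]'|grep pos; python3 -c "
from h import *
wt()
plan(.3845,-.298,.12,104.4)"
```

```text
tool_pos: [0.4158, -0.4128, 0.0183]
force: [-0.3, -0.0, -0.7]
gripper_width: 0.771
grip_force: 0.0
tool_pos: [0.4171, -0.4138, 0.1208]
(np.int64(1778), array([251.,  48.]), array([ 0.3846, -0.2963,  0.0349]), np.float64(0.038))
(np.int64(1321), array([251., 120.]), array([ 0.3992, -0.3525,  0.0312]), np.float64(0.038))
(np.int64(1653), array([251., 192.]), array([ 0.4138, -0.4085,  0.0347]), np.float64(0.038))
row [ 0.298 -0.004 -0.003] [0.    0.001 0.001] mm [119.  -1.  -1.] rows>= 3
```

```bash
python3 -m jog '[[[0.1,-0.004,0,0,0,0,0.2],[0.2,-0.004,0,0,0,0,0.2],[0.302,-0.004,0,0,0,0,0.2],[0.302,-0.004,0.05,0,0,0,0.2],[0.302,-0.004,0.15,0,0,0,0.2],[0.302,-0.004,0.23,0,0,0,0.2],[0.302,-0.004,0.255,0,0,0,0.2],[0.302,-0.004,0.262,0,0,0,0.2],[0.302,-0.004,0.262,0,0,0,0.2],[0.302,-0.004,0.262,0,0,0,0.2]]]'|grep -E 'pos|force'; python3 -m jog '[[[0,0,0,0,0,0,1],[0,0,0,0,0,0,1],[0,0,0,0,0,0,1],[0,0,0,0,0,0,1],[0,0,0,0,0,0,1],[0,0,0,0,0,0,1],[0,0,0,0,0,0,1],[0,0,0,0,0,0,1]]]' 8|grep -E 'force|pos|width'; python3 -m jog '[[[0,0,-0.02,0,0,0,1],[0,0,-0.04,0,0,0,1],[0,0,-0.07,0,0,0,1],[0,0,-0.07,0,0,0,1],[0,0,-0.07,0,0,0,1],[0,0,-0.07,0,0,0,1]]]'|grep -E 'force|pos'; for i in 1 2 3 ; do python3 -m jog '[[[0,0,0,0,0,0,1],[0,0,0,0,0,0,1]]]' | grep -E 'force:' ; done
```

```text
tool_pos: [0.3832, -0.2958, 0.013]
force: [-0.1, 0.6, -0.5]
grip_force: 0.0
tool_pos: [0.3839, -0.2963, 0.0133]
force: [0.3, 0.0, 1.3]
gripper_width: 0.394
grip_force: 8.0
tool_pos: [0.3836, -0.296, 0.0413]
force: [-0.9, 2.1, 1.1]
grip_force: 8.0
force: [-0.3, 2.5, 0.9]
grip_force: 8.0
force: [-0.9, 3.9, 0.9]
grip_force: 8.0
force: [-0.9, 3.0, -0.3]
grip_force: 8.0
```

Light end confirmed, by the same signature as the others. Now I'll lift it clear.

```bash
python3 -m jog '[[[0,0,-0.05,0,0,0,1],[0,0,-0.1,0,0,0,1],[0,0,-0.15,0,0,0,1],[0,0,-0.2,0,0,0,1],[0,0,-0.25,0,0,0,1],[0,0,-0.3,0,0,0,1],[0,0,-0.35,0,0,0,1],[0,0,-0.4,0,0,0,1],[0,0,-0.45,0,0,0,1],[0,0,-0.51,0,0,0,1]]]'|grep pos; python3 -m jog '[[[0,0,0,0,0,0,1],[0,0,0,0,0,0,1],[0,0,0,0,0,0,1],[0,0,0,0,0,0,1],[0,0,0,0,0,0,1],[0,0,0,0,0,0,1]]]'; python3 -c "
from h import *
col(); 
for n in('top','scene'):
  for o in tampers(snap(n)): print(o)
plan(*st(-.04,-.078),.245,104.4)"
```

```text
tool_pos: [0.383, -0.2964, 0.2454]
t: 35.23
tool_pos: [0.3833, -0.296, 0.2443]
eef_rot: [[-0.252, 0.968, -0.001], [0.968, 0.252, 0.001], [0.001, -0.001, -1.0]]
force: [0.1, -0.5, -3.4]
gripper_width: 0.391
grip_force: 8.0
[ 0.383 -0.296  0.245] [-0.001  0.001 -1.   ] [ 0.   0.5 -4.6]
[(-0.258, 0.128), (-0.262, 0.143), (-0.266, 0.144), (-0.267, 0.193), (-0.271, 0.198), (-0.274, 0.2), (-0.272, 0.238), (-0.273, 0.246), (-0.274, 0.254), (-0.275, 0.26), (-0.277, 0.263), (-0.28, 0.263), (-0.283, 0.262), (-0.286, 0.263), (-0.303, 0.259), (-0.307, 0.259)]
(np.int64(219), array([257., 206.]), array([0.4454, 0.0125, 0.1422]), np.float64(0.179))
(np.int64(236), array([228., 207.]), array([0.4427, 0.0986, 0.138 ]), np.float64(0.181))
(np.int64(12), array([366., 227.]), array([ 0.3807, -0.2855,  0.2651]), np.float64(0.318))
(np.int64(173), array([354., 230.]), array([ 0.3772, -0.2697,  0.1852]), np.float64(0.267))
(np.int64(425), array([266., 178.]), array([0.451 , 0.0463, 0.1233]), np.float64(0.182))
(np.int64(12), array([194., 220.]), array([ 0.38  , -0.2959,  0.2742]), np.float64(0.336))
(np.int64(139), array([200., 233.]), array([ 0.3886, -0.2921,  0.1859]), np.float64(0.319))
row [ 0.543  0.326 -0.   ] [-0.    -0.     0.001] mm [217. 131.  -0.] rows>= 7
```

```bash
python3 -m jog '[[[0.06,0.036,0,0,0,0,1],[0.12,0.072,0,0,0,0,1],[0.18,0.11,0,0,0,0,1],[0.24,0.145,0,0,0,0,1],[0.3,0.18,0,0,0,0,1],[0.36,0.217,0,0,0,0,1],[0.42,0.253,0,0,0,0,1],[0.48,0.29,0,0,0,0,1],[0.525,0.32,0,0,0,0,1],[0.525,0.32,0,0,0,0,1]]]' | grep pos; python3 -m jog '[[[0,0,0.03,0,0,0,1],[0,0,0.06,0,0,0,1],[0,0,0.09,0,0,0,1],[0,0,0.12,0,0,0,1],[0,0,0.15,0,0,0,1],[0,0,0.18,0,0,0,1],[0,0,0.19,0,0,0,1],[0,0,0.195,0,0,0,1],[0,0,0.2,0,0,0,1],[0,0,0.2,0,0,0,1]]]'|grep -E 'pos|force'; python3 -m jog '[[[0,0,0.01,0,0,0,1],[0,0,0.015,0,0,0,1],[0,0,0.015,0,0,0,1],[0,0,0.015,0,0,0,1]]]'|grep -E 'pos|force'
```

```text
tool_pos: [0.4563, -0.0557, 0.2458]
tool_pos: [0.4551, -0.0609, 0.1655]
force: [0.7, 0.5, -3.7]
grip_force: 8.0
tool_pos: [0.4553, -0.0608, 0.1595]
force: [0.2, 0.6, -2.4]
grip_force: 8.0
```

```bash
python3 -m jog '[[[0,0,0.007,0,0,0,1],[0,0,0.007,0,0,0,1],[0,0,0.007,0,0,0,1]]]'|grep -E 'pos|force'; python3 -c "
from h import *
col()"
```

```text
tool_pos: [0.4558, -0.0606, 0.1574]
force: [-0.4, 1.2, 5.9]
grip_force: 8.0
[ 0.456 -0.061  0.157] [ 0.002 -0.    -1.   ] [-1.3  0.6  5.2]
[(0.011, 0.174), (0.008, 0.175), (0.006, 0.175), (0.003, 0.174), (0.001, 0.174), (-0.002, 0.174), (-0.037, 0.052), (-0.042, 0.054), (-0.037, 0.101), (-0.04, 0.108), (-0.043, 0.112), (-0.038, 0.148), (-0.038, 0.159), (-0.038, 0.169), (-0.039, 0.174), (-0.042, 0.174), (-0.045, 0.175), (-0.048, 0.175), (-0.051, 0.174), (-0.067, 0.174), (-0.07, 0.175)]
```

```bash
python3 -m jog '[[[0,0,-0.003,0,0,0,1],[0,0,-0.003,0,0,0,1],[0,0,-0.003,0,0,0,0.4],[0,0,-0.003,0,0,0,0.4],[0,0,-0.003,0,0,0,0.4],[0,0,-0.003,0,0,0,0.4],[0,0,-0.003,0,0,0,0.4],[0,0,-0.003,0,0,0,0.4]]]'|grep -E 'pos|force|width'; python3 -m jog '[[[0,0,-0.05,0,0,0,0.4],[0,0,-0.1,0,0,0,0.4],[0,0,-0.2,0,0,0,0.4],[0,0,-0.25,0,0,0,0.4],[0,0,-0.25,0,0,0,1],[-0.2,-0.5,-0.25,0,0,0,1],[-0.2,-0.5,-0.25,0,0,0,1],[-0.2,-0.5,-0.25,0,0,0,1],[-0.2,-0.5,-0.25,0,0,0,1],[-0.2,-0.5,-0.25,0,0,0,1]]]'|grep pos;python3 - <<'E'
from h import *
s=snap('scene'); t=snap('top');P=cloud(t)
cv2.imwrite('pics/p4.png',cv2.resize(np.hstack([s['frame'][100:280,180:380],t['frame'][100:280,180:380]]),None,fx=2,fy=2)[:,:,::-1])
for n,c in(('t',t),('s',s)):
    P=cloud(c);h=cv2.cvtColor(c['frame'],cv2.COLOR_RGB2HSV)
    r=((h[...,0]<6)|(h[...,0]>174))&(h[...,1]>150)&(P[...,2]>.13)&(P[...,0]>.5)&(abs(P[...,1])<.2)
    q=P[r];print(n,r.sum(),q.mean(0),q.max(0),tost(q.mean(0)))
    if n=='t':
        g=(h[...,0]>45)&(h[...,0]<80)&(h[...,1]>120)&(P[...,2]>.1)&(P[...,2]<.16)&(abs(P[...,1])<.16)&(P[...,0]>.5)
        print('green',g.sum(),P[g].mean(0) if g.any() else 0, tost(P[g].mean(0)))
E
```

```text
tool_pos: [0.4549, -0.0608, 0.1577]
force: [-0.3, -0.6, -0.1]
gripper_width: 0.6
grip_force: 0.0
tool_pos: [0.2852, -0.1849, 0.2574]
t 49 [0.6065362  0.09006799 0.17249637] [0.61814598 0.09980803 0.17863849] [0.12034009 0.05491331]
green 2 [0.65940782 0.07159849 0.14806313] [0.17187143 0.03298041]
s 29 [0.61077734 0.08603539 0.17455573] [0.62107517 0.09708593 0.18339086] [0.12430465 0.0506085 ]
```

View pics/p4.png

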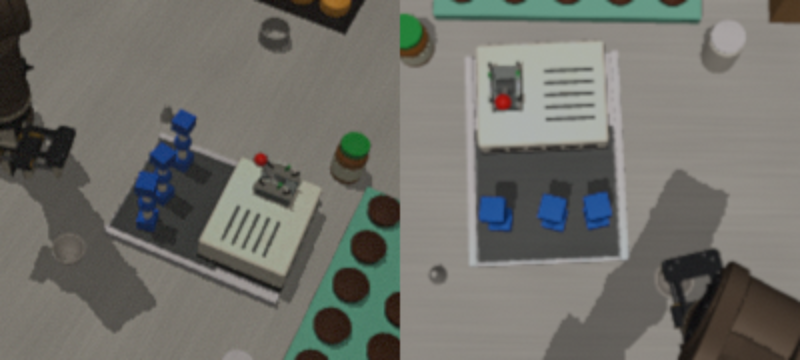

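The three tampers stand on the plate, in the top view at (494,212), (553,212) and (598,208). The knob is at about (503,101), still near its off side.

```bash
python3 -c "
from h import *
plan(*st(.05,.054),.255,3.8)"
```

```text
row [0.503 0.783 0.002] [-0.001  0.001  0.557] mm [201. 313.   1.] rows>= 9
```

```bash
python3 -m jog '[[[0.5,0.783,0,0,0,0.557,1],[0.5,0.783,0,0,0,0.557,1],[0.5,0.783,0,0,0,0.557,1],[0.5,0.783,0,0,0,0.557,1],[0.5,0.783,0,0,0,0.557,1],[0.5,0.783,0,0,0,0.557,1],[0.5,0.783,0,0,0,0.557,1],[0.5,0.783,0,0,0,0.557,1],[0.5,0.783,0,0,0,0.557,1],[0.5,0.783,0,0,0,0.557,1]]]' 20 |grep pos;  python3 -m jog '[[[0,0,0,0,0,0.159,1],[0,0,0,0,0,0.159,1],[0,0,0,0,0,0.159,1],[0,0,0,0,0,0.159,1],[0,0,0,0,0,0.159,1]]]'; python3 -c "
from h import *
plan(*st(.075,.054),.175,3.8)"
```

```text
tool_pos: [0.5058, 0.0499, 0.2572]
t: 40.53
tool_pos: [0.505, 0.0493, 0.2574]
eef_rot: [[0.936, 0.352, -0.002], [0.352, -0.936, -0.0], [-0.002, -0.0, -1.0]]
force: [0.5, 0.8, -0.1]
gripper_width: 0.006
grip_force: 0.0
row [ 0.165 -0.037  0.206] [-0.     0.001  0.093] mm [ 66. -15.  82.] rows>= 3
```

```bash
python3 -m jog '[[[0.165,-0.037,0,0,0,0.093,1],[0.165,-0.037,0,0,0,0.093,1],[0.165,-0.037,0,0,0,0.093,1],[0.165,-0.037,0.05,0,0,0.093,1],[0.165,-0.037,0.1,0,0,0.093,1],[0.165,-0.037,0.15,0,0,0.093,1],[0.165,-0.037,0.2,0,0,0.093,1],[0.165,-0.037,0.206,0,0,0.093,1],[0.165,-0.037,0.206,0,0,0.093,1]]]'; python3 -c "
from h import *
s=arm.state();print(tost(s['tool_pos']))
plan(*st(.1555,.054),.174,3.8)"
```

```text
t: 41.28
tool_pos: [0.5605, 0.0861, 0.1743]
eef_rot: [[0.997, 0.076, -0.004], [0.076, -0.997, -0.0], [-0.004, 0.0, -1.0]]
force: [-0.5, -0.0, 0.5]
gripper_width: 0.003
grip_force: 0.0
[0.07418224 0.05399515]
row [ 0.203  0.002 -0.   ] [0.    0.001 0.003] mm [81.  1. -0.] rows>= 2
```

Push to slightly short of the target, then look.

```bash
python3 -m jog '[[[0.03,0,0,0,0,0,1],[0.06,0,0,0,0,0,1],[0.085,0,0,0,0,0,1],[0.105,0,0,0,0,0,1],[0.125,0,0,0,0,0,1],[0.145,0,0,0,0,0,1],[0.16,0,0,0,0,0,1],[0.17,0,0,0,0,0,1],[0.18,0,0,0,0,0,1],[0.18,0,0,0,0,0,1]]]'; cat >> h.py <<'E'
def lever(fn=None):
    s=arm.state();print('tcp',tost(s['tool_pos']),s['force'].round(1))
    for n in('top','scene'):
        c=snap(n);P=cloud(c);h=cv2.cvtColor(c['frame'],cv2.COLOR_RGB2HSV)
        r=((h[...,0]<6)|(h[...,0]>174))&(h[...,1]>150)&(P[...,2]>.13)&(P[...,0]>.5)&(P[...,0]<.8)&(abs(P[...,1])<.2)
        if r.any(): print(n,r.sum(),P[r].mean(0),tost(P[r].mean(0)),P[r].max(0)[2])
    c=snap('wrist');P=wcloud(c);h=cv2.cvtColor(c['frame'],cv2.COLOR_RGB2HSV)
    r=((h[...,0]<6)|(h[...,0]>174))&(h[...,1]>150)&(P[...,2]>.13)
    if r.any(): print('wrist',r.sum(),P[r].mean(0),tost(P[r].mean(0)))
    if fn: cv2.imwrite('pics/'+fn,c['frame'][:,:,::-1])
E
python3 -c "
from h import *
lever('w5.png')"
```

```text
t: 42.12
tool_pos: [0.6339, 0.0915, 0.1752]
eef_rot: [[0.997, 0.073, -0.001], [0.073, -0.997, 0.0], [-0.001, -0.0, -1.0]]
force: [-0.0, -0.5, -0.7]
gripper_width: 0.005
grip_force: 0.0
tcp [0.14770606 0.05449979] [-0.  -0.5 -0.7]
scene 11 [0.66544388 0.09063534 0.18594752] [0.17915586 0.05157537] 0.19336708919804302
wrist 1842 [0.66053885 0.093471   0.18619522] [0.17444955 0.05472988]
```

View pics/w5.png

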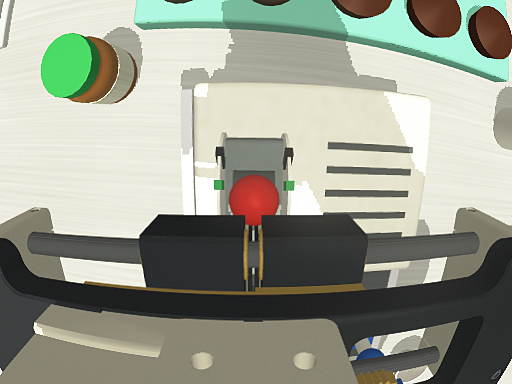

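The knob is at (254,198), right against the fingers. The green marks are at (219,185) and (290,185). I'll fit the sphere and compare.

```bash
cat >> h.py <<'E'
def fit():
    c=snap('wrist');P=wcloud(c);h=cv2.cvtColor(c['frame'],cv2.COLOR_RGB2HSV)
    r=((h[...,0]<6)|(h[...,0]>174))&(h[...,1]>150)&(P[...,2]>.13)
    q=P[cv2.erode(r.astype(np.uint8),np.ones((3,3)))>0]
    from scipy.optimize import least_squares
    f=least_squares(lambda x:np.linalg.norm(q-x,axis=1)-.013,q.mean(0)-[0,0,.01],loss='soft_l1',f_scale=.001).x
    print('knob',tost(f),f[2])
    g=(h[...,0]>45)&(h[...,0]<80)&(h[...,1]>120)&(P[...,2]>.1)&(P[...,0]<.72)
    n,l,s,ce=cv2.connectedComponentsWithStats(g.astype(np.uint8))
    for i in range(1,n):
        if s[i,4]>10: k=P[l==i];print('green',s[i,4],ce[i].round(),tost(k.mean(0)),k[:,2].mean())
E
python3 -c "
from h import *
fit()"
```

```text
knob [0.17096794 0.05489231] 0.17645308899474976
green 99 [64. 92.] [0.24160771 0.21460614] 0.10283658077316302
green 83 [218. 184.] [0.17233841 0.07613154] 0.14749675021701827
green 72 [290. 185.] [0.1720905  0.03290713] 0.1479053392254409
```

```bash
python3 -m jog '[[[0.01,0,0,0,0,0,1],[0.016,0,0,0,0,0,1],[0.02,0,0,0,0,0,1],[0.02,0,0,0,0,0,1],[0.02,0,0,0,0,0,1]]]'|grep -E "pos|force"; python3 -c "
from h import *
fit();print(tost(arm.state()['tool_pos']))"
```

```text
tool_pos: [0.6414, 0.092, 0.1753]
force: [-0.1, -0.1, 0.1]
grip_force: 0.0
knob [0.17841544 0.05481503] 0.1750815623443678
green 23 [ 53. 101.] [0.24361431 0.22806453] 0.10067046800619538
green 38 [ 65. 102.] [0.24136102 0.21454994] 0.10059565599523448
green 14 [ 73. 100.] [0.23948225 0.18502279] 0.1322545622630739
green 91 [219. 197.] [0.17225399 0.07612143] 0.1468053512816863
green 70 [289. 198.] [0.17223089 0.03305707] 0.1477161957198019
[0.15516723 0.05453299]
```

Within about 0.02 rad of the mark. Now I'll back off, rise and check.

```bash
python3 -m jog '[[[-0.03,0,0,0,0,0,1],[-0.08,0,0,0,0,0,1],[-0.1,0,-0.05,0,0,0,1],[-0.1,0,-0.15,0,0,0,1],[-0.1,0,-0.25,0,0,0,1],[-0.1,0,-0.3,0,0,0,1],[-0.1,0,-0.3,0,0,0,1],[-0.1,0,-0.3,0,0,0,1]]]'|grep -E "pos|force"; python3 - <<'E'
from h import *
fit(); lever()
s=snap('scene')
for o in tampers(s): print(o)
t=snap('top')
cv2.imwrite('pics/f.png',cv2.resize(np.hstack([s['frame'][100:300,120:320],t['frame'][100:300,180:380]]),None,fx=2,fy=2)[:,:,::-1])
P=cloud(t);h=cv2.cvtColor(t['frame'],cv2.COLOR_RGB2HSV)
X=P[...,:2]-O;c_,s_=np.cos(YS),np.sin(YS);sx=c_*X[...,0]+s_*X[...,1];sy=-s_*X[...,0]+c_*X[...,1]
for y in(-.1,-.04,.035,.1):
    m=(abs(sy-y)<.008)&(sx>-.2)&(sx<.06)&(h[...,2]<90)&(P[...,2]<.04); b=(abs(sy-y)<.008)&(sx<-.05)&(P[...,2]>.008)&(P[...,2]<.05)
    print(y,sx[m].min() if m.any() else 0,sx[b&(sx>-.15)].min() if b.any() else 0)
E
```

```text
tool_pos: [0.602, 0.0893, 0.2969]
force: [0.1, -0.1, -0.8]
grip_force: 0.0
knob [0.17827453 0.05463977] 0.17489591395569654
green 53 [121.  73.] [0.23975538 0.21029204] 0.11347032381716558
green 21 [231. 127.] [0.17174301 0.0765079 ] 0.14788515689666767
green 25 [275. 127.] [0.17174583 0.03290384] 0.14759117088927073
tcp [0.11505093 0.05414428] [ 0.1  0.  -1.4]
scene 31 [0.66578829 0.08674645 0.19954831] [0.17924178 0.04767221] 0.6537765453821377
wrist 627 [0.66475953 0.09357504 0.18750258] [0.17866784 0.05455397]
(np.int64(631), array([262., 186.]), array([0.4541, 0.01  , 0.1229]), np.float64(0.182))
-0.1 0.057383738108724505 0
-0.04 0 0Traceback (most recent call last):
  File "<stdin>", line 11, in <module>
    return umr_minimum(a, axis, None, out, keepdims, initial, where)
ValueError: zero-size array to reduction operation minimum which has no identity
```

View pics/f.png

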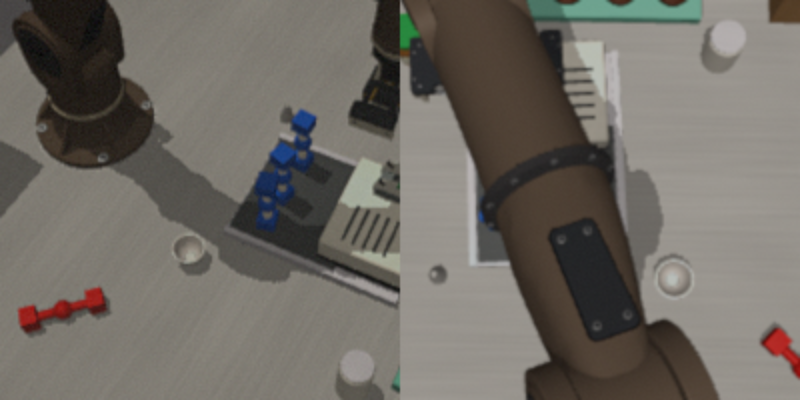

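All three tampers still stand on the fully drawn plate, and the lever is at the green mark.

```bash
python3 -c "
from bench import arm
print(arm.hand_in())"
```

```text
the job is handed in; nothing more can be done
None
```

I handed the job in at about 43 s. The plate is out at its front stop (judged from the drag force and a ±4 mm camera reading), and all three blue tampers stand on it weighted end down. The blower lever was set last, within about 0.02 rad of its green mark.

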